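# Click the hallway day wheel on to the pointer

## Task

The little day wheel on the shoe cabinet has fallen behind. With a fingertip, lightly flick the teeth at its edge anticlockwise (seen from above), click by click, until the one tooth with the ball on it has come to rest pointing straight at the steel pointer, and do not click it past. Grip or lift nothing, leave the stand where it is, do not disturb the other things, and finish clear of everything.

Things in the scene. Friction and masses are not known exactly. Their poses are not given: they have to be found in the camera images.
- stand: Loose dark steel stand of the day wheel, about 1 kg; slides if pushed harder than a few newtons. Origin on the underside, directly below the wheel's upright axle; z up, +x from axle to pointer. Base plate 8 mm thick, x -65 to +85 mm, y -60 to +60 mm; round pedestal of radius 33 mm under the wheel, 8 to 28 mm high.
- day_wheel (a joint): Wheel angle, rad, positive anticlockwise from above. 0 = ball tooth at the pointer; starts negative, 2 to 4 clicks short. Clicks into seven rest positions a turn, 0.898 rad apart (0, -0.898, -1.795...). About 1 to 2 N at a tooth turns it past the half-way point (0.449 rad); then it snaps on by itself to the next rest position and stays.
- mark_tooth (a point): Outer end of the one tooth that carries a wooden ball (20 mm diameter, on its top, up to 62 mm above the surface), at mid thickness; 50 mm from the axle, 38 mm above the surface. The point turns with the wheel.
- pointer_tip (a point): Tip of the pointer's steel cone, on the stand, 53 mm from the axle along the stand's +x, 43 mm above the surface. The cone sits on a post 14 x 22 mm, 52 mm high, 69 to 83 mm from the axle.
- wheel_centre (a point): On the axle, at the height of the teeth's top faces (46 mm above the surface). Flat-lying wooden wheel: disc of radius 34 mm, seven equally spaced radial teeth 6 mm wide reaching to radius 50 mm, all 30 to 46 mm above the surface; axle cap 6 mm higher. At rest two teeth stand 25.7 degrees either side of the direction opposite the pointer.
- bell: Loose white ceramic bell figurine, 60 mm diameter at the foot, 71 mm high; origin under its centre. Leave alone.
- key_cover: Loose orange hard silicone key cover, about 68 x 30 x 13 mm, lying flat; origin on the underside of its middle. Leave alone.
- clip: Loose steel bulldog clip, about 62 x 55 x 23 mm, lying flat, gripping nothing; origin on its underside. Leave alone.
Mind the look-alikes: they are no part of the job. There is more than one size of the stand; the job needs the largest.

How it is judged (in metres and radians):
At the end, for the whole second after the job is handed in: The wheel is at rest within 0.15 rad of the pointer in the turn it was advanced through, the stand upright and within 20 mm of its starting place, the other things within 20 mm of theirs (value of joint day_wheel between -0.15 and 0.15 rad and velocity of joint day_wheel between -0.05 and 0.05 rad/s and linear speed of stand below 0.01 m/s and angle between stand's own z axis and vertical below 0.05 rad and distance of each of stand, bell, key_cover, clip from where it was at the start of the episode below 0.02 m); the robot touches nothing.
It fails at once if the wheel was clicked past the pointer (more than 0.5 rad) (value of joint day_wheel above 0.5 rad).
It fails at once if the wheel was turned backwards, clockwise, a long way (below -4.8 rad) (value of joint day_wheel below -4.8 rad).
It fails at once if the wheel or stand was gripped or pressed hard (over 15 N) (contact force between the fingers and stand above 15 N).
It fails at once if the stand was shoved more than 20 mm, lifted or tipped (distance of stand from where it was at the start of the episode above 0.02 m or height (world z) of stand above 0.008 m or angle between stand's own z axis and vertical above 0.15 rad).
It fails at once if another thing was disturbed (moved more than 20 mm) or lifted (distance of any of bell, key_cover, clip from where it was at the start of the episode above 0.02 m or height (world z) of any of bell, key_cover, clip above 0.008 m or angle between bell's own z axis and vertical above 0.5 rad).
It also fails if it takes over 64 s, if anything falls off the work surface, if the arm or the gripper's body presses on something with over 40 N, if the wrist force passes 120 N, or if a joint passes its speed limit or range.

## Robot

A 6-joint arm with a two-finger parallel gripper is mounted at the origin on the work surface. World frame = base frame: x ahead of the robot, y to its left, z up, the work surface at z = 0. Lengths are in mm, angles in rad, forces in N, time in s.
With the tool pointing down it reaches from about 275 to 1000 mm from the base axis. Payload 8.4 kg.
Tool frame: the origin (TCP) lies at the very end of the fingers, on their centre line; the grasp point (between the pads) lies 19 mm behind it; z points along the fingers, y is the line along which they close (so a half turn about z gives the same grasp; the last joint's range is limited). The gripper opens to 85 mm and grips with 20 to 120 N. Pads are 22 mm wide; open, the fingers measure 114 mm over their backs; the gripper's body (76 mm by 85 mm) begins 54 mm behind the grasp point. The pads swing forward as they close: fully open they stand 13 mm farther back than shut.
Start: joints at [-1.26, 0.353, 1.633, -0, 1.155, -0.002], TCP at [192.326, -594.675, 231.281] pointing down, gripper open.
Joint ranges: [-2.63, 2.63], [-0.92, 2.1], [0.06, 2.66], [-1.3, 4.44], [0, 2.69], [-3.02, 3.02]. Speed limits (rad/s): [2.22, 2.22, 2.79, 3.14, 3.14, 3.14].

## Interface

Orientations are given as a unit quaternion [x, y, z, w].
In Python, from rig import bot gives the robot as it stands. Calls block until the motion is done:
- bot.move_to(position, orientation): joint-space move of the TCP to a pose.
- bot.move_l(position, attitude=None, max_speed=150, stop_force=None): straight line of the TCP; attitude=None keeps the orientation; max_speed is the mean speed in mm/s. With stop_force (N) it stops when the force on the tool has changed by that much, and returns True; else False.
- bot.move_j(angles): joint-space move.
- bot.command_gripper(opening, effort=None): finger opening in mm; effort is the grip in N (None keeps the last); returns when the fingers have stopped.
- bot.sleep(seconds).
- bot.inverse_kinematics(position, orientation): joint angles nearest the present ones, or None.
- bot.grab_frame(name): name is "scene" or "top" or "wrist"; returns the picture (480x640x3 uint8, blue, green, red); there is no depth.
- bot.camera_params(name): a dict with "fovy" (degrees; the focal length in pixels is half the picture's height over the tangent of half this angle, whatever the lens; pixels are square), "cx", "cy" (the principal point, pixels), "k1" (the pictures are not rectified: a ray, as slopes to the right and down, at radius r is drawn at 1 + k1 r^2 times it, then the intrinsics apply), "cam_to_world" (4x4, takes a point from camera to world coordinates). Camera axes: x right, y up, looking along -z (the intrinsics and any distortion apply to the point x, -y, -z); pixel columns grow to the right and rows downward; lengths in mm; the calibration is good to about 2 mm. A picture is of the moment at which its call begins: read the wrist's pose just before it. camera_params takes no time and is no camera call; for the wrist camera it gives the pose at the moment of the call.
A pose or a line that the arm cannot do raises bot.MotionError and nothing moves.
- bot.finish_job(): hands the job in; it is judged then, once.
Readings, each from a call of its own:
- bot.current_t(): time.
- bot.current_joints(): joint angles.
- bot.current_joint_vel(): joint speeds.
- bot.current_joint_efforts(): joint torques, N m.
- bot.current_tcp_pos(): TCP position.
- bot.current_eef_rot(): TCP orientation.
- bot.current_ft_force(): force on the tool from outside, world axes, zero at the start.
- bot.current_moment(): the same for the moment, N m.
- bot.current_gripper_width(): finger opening in mm.
- bot.current_grip_force(): force on a finger pad.
Only numpy, scipy, OpenCV 4.12 (cv2) and the standard library are available. Lean on these libraries where they do the work, as an engineer would, in place of code of your own. Each camera call takes 0.05 s, during which the arm holds its last target. There are 200 camera calls.

## Working session

There is one attempt and no reset: what is moved stays moved. The work goes in short steps, each a Python script; the robot and the scene stay as the last script left them, time stands still between calls to the robot, and variables do not carry over. Pictures are saved under pics/ and viewed, at most 10 in all, crops included, and the job is handed in when it is done.

```bash
ls; mkdir -p pics; python3 - <<'E'
from rig import bot
import cv2
for n in ("scene","top"):
    cv2.imwrite(f"pics/{n}0.png",bot.grab_frame(n)); p=bot.camera_params(n); print(n,p)
print(bot.current_t(),bot.current_eef_rot())
E
```

```text
pics
scene {'fovy': 42.12271795008286, 'cx': 325.999944723735, 'cy': 232.22960036372507, 'k1': 0.02990794998430596, 'cam_to_world': array([[ 2.82039925e-01, -7.46892320e-01,  6.02167206e-01,
         1.17538922e+03],
       [ 9.59344587e-01,  2.26460294e-01, -1.68444942e-01,
        -1.11785915e+02],
       [-1.05567289e-02,  6.25194048e-01,  7.80397948e-01,
         8.54326480e+02],
       [ 0.00000000e+00,  0.00000000e+00,  0.00000000e+00,
         1.00000000e+00]])}
top {'fovy': 51.42817062230887, 'cx': 317.21995799742194, 'cy': 240.77971332604912, 'k1': -0.06929645844154543, 'cam_to_world': array([[-4.73757632e-03,  9.91776614e-01, -1.27893330e-01,
         4.48487344e+02],
       [-9.99980884e-01, -4.19045602e-03,  4.54667554e-03,
         7.19772613e+01],
       [ 3.97335509e-03,  1.27912425e-01,  9.91777507e-01,
         8.81824130e+02],
       [ 0.00000000e+00,  0.00000000e+00,  0.00000000e+00,
         1.00000000e+00]])}
0.1 [ 9.87796098e-01  1.55751398e-01 -8.40968867e-05 -6.03785944e-04]
```

View pics/top0.png

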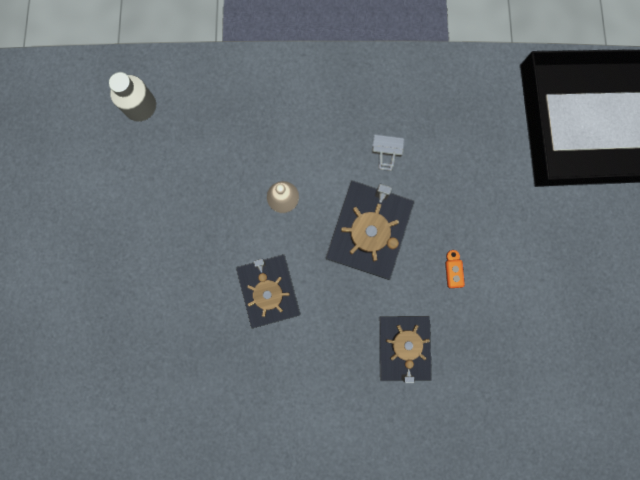

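View pics/scene0.png

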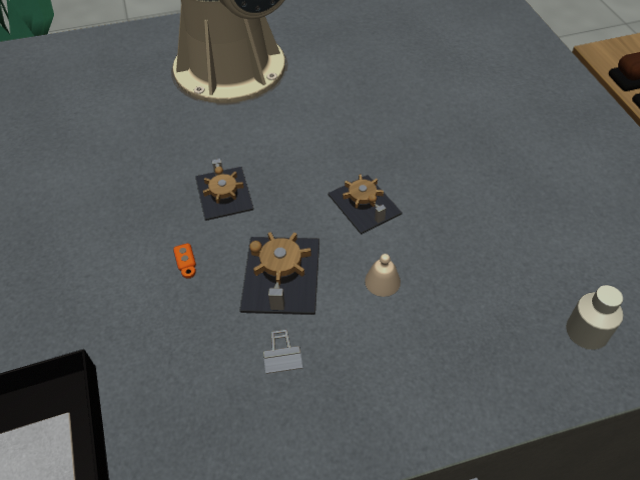

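The top view shows the largest stand with its axle at about (371,232), the ball at (393,243) and the pointer post at (384,190). The ball is about 101° clockwise of the pointer, so 2 clicks are needed. In the scene view the axle is at about (280,253), the ball at (256,246) and the post at (276,292). Next I'll look at enlarged crops.

```bash
python3 - <<'E'
import cv2,numpy as np
a=cv2.imread("pics/top0.png")[175:285,320:420]; b=cv2.imread("pics/scene0.png")[225:325,235:330]
a=cv2.resize(a,None,fx=4,fy=4,interpolation=3)[:400]; b=cv2.resize(b,None,fx=4,fy=4,interpolation=3)
for im,(x0,y0) in ((a,(320,175)),(b,(235,225))):
    for k in range(0,100,10):
        cv2.putText(im,str(x0+k),(k*4,8),0,.3,(0,255,255),1);cv2.putText(im,str(y0+k),(0,k*4+4),0,.3,(0,255,255),1)
        im[:, k*4:k*4+1]=im[:,k*4:k*4+1]//2+40 if k*4<im.shape[1] else 0; im[k*4]=im[k*4]//2+40
cv2.imwrite("pics/crop.png",np.hstack([a,b])[:,:800])
E
```

```text
(no output)
```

View pics/crop.png

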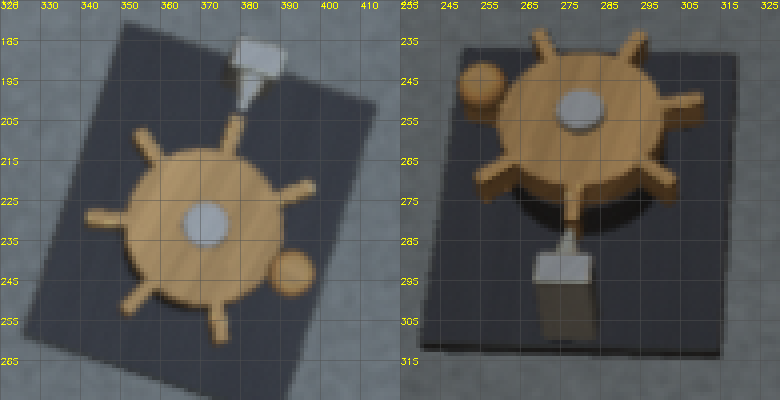

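The crop gives these pixels:

| Point | Top view | Scene view |
|---|---|---|
| Cap | (371.2, 231) | (280, 252.2) |
| Ball | (393.2, 243) | (255.5, 245.5) |
| Cone tip | (380.5, 202.5) | (277.7, 282.5) |
| Post top | (384.5, 188.7) | (275.7, 291.7) |

Next I'll triangulate these.

```bash
cat > h.py <<'E'
from rig import bot
import numpy as np, cv2
def ray(p,uv):
    f=240/np.tan(np.radians(p["fovy"]/2)); K=np.array([[f,0,p["cx"]],[0,f,p["cy"]],[0,0,1.]])
    x,y=cv2.undistortPoints(np.array([[uv]],float),K,np.array([p["k1"],0,0,0.]))[0,0]
    T=np.array(p["cam_to_world"]); return T[:3,3],T[:3,:3]@[x,-y,-1]
def at_z(p,uv,z):
    o,d=ray(p,uv); return o+d*(z-o[2])/d[2]
def tri(a,b):
    (o1,d1),(o2,d2)=a,b; A=np.stack([d1,-d2],1); s=np.linalg.lstsq(A,o2-o1,rcond=None)[0]
    q1,q2=o1+d1*s[0],o2+d2*s[1]; return (q1+q2)/2,np.linalg.norm(q1-q2)
E
python3 - <<'E'
from h import *
np.set_printoptions(precision=1,suppress=True)
t,s=bot.camera_params("top"),bot.camera_params("scene")
for n,a,b,z in (("cap",(371.2,231),(280,252.2),52),("ball",(393.2,243),(255.5,245.5),54),("tip",(380.5,202.5),(277.7,282.5),43),("post",(384.5,188.7),(275.7,291.7),52)):
    print(n,*tri(ray(t,a),ray(s,b)),at_z(t,a,z),at_z(s,b,z))
E
```

```text
cap [572.3 -22.   49.8] 2.366892892815639 [571.7 -22.9  52. ] [574.3 -21.1  52. ]
ball [551.2 -57.6  54.8] 3.0943511740418925 [550.9 -59.3  54. ] [551.1 -56.1  54. ]
tip [623.1 -39.3  42.1] 3.572903677686037 [622.5 -40.9  43. ] [624.3 -37.6  43. ]
post [645.1 -46.2  51. ] 1.955326039705513 [644.6 -47.   52. ] [646.  -45.4  52. ]
```

Everything checks out: axle to cone tip is 53.7 mm, axle to post 76.7 mm, azimuth −18.4°, heights match, and the ball is at −102°, which is 2 clicks. I'll close the fingers, hover at the gap on the side away from the pointer, and use the wrist camera.

```bash
cat >> h.py <<'E'
from scipy.spatial.transform import Rotation as R
C=np.array([572.5,-22.0]); AZ=np.radians(-18.4); PSI=AZ+np.radians(210)
n=np.array([np.cos(PSI),np.sin(PSI)]); t=np.array([-n[1],n[0]])
def quat(s):
    y=s*np.r_[n,0]; z=np.array([0,0,-1.]); return R.from_matrix(np.stack([np.cross(y,z),y,z],1)).as_quat()
def pos(nn,tt,z): return [*(C+nn*n+tt*t),z]
E
python3 - <<'E'
from h import *
bot.command_gripper(0,20)
j0=np.array(bot.current_joints()); best=None
for s in (1,-1):
    j=bot.inverse_kinematics(pos(75,-23,130),quat(s))
    if j is not None: print(s,np.round(j,2)); 
    if j is not None and (best is None or abs(j[5])<abs(best[1][5])): best=(s,j)
s=best[0]; print("sign",s); open("sign","w").write(str(s))
bot.move_to(pos(75,-23,130),quat(s))
p=bot.camera_params("wrist"); im=bot.grab_frame("wrist"); cv2.imwrite("pics/w1.png",im)
print(p, bot.current_tcp_pos(),bot.current_t(),bot.current_ft_force(),bot.current_gripper_width())
for u in [pos(0,0,52),[*(C+53*np.array([np.cos(AZ),np.sin(AZ)])),43]]:
    T=np.array(p["cam_to_world"]);c=T[:3,:3].T@(np.array(u)-T[:3,3]); f=240/np.tan(np.radians(p["fovy"]/2)); print(c, p["cx"]+f*c[0]/-c[2],p["cy"]+f*c[1]/c[2])
E
```

```text
1 [-0.03  0.28  2.   -0.    0.86  2.91]
-1 [-0.03  0.28  2.   -0.    0.86 -0.23]
sign -1
{'fovy': 69.8459786379395, 'cx': 316.68841940843436, 'cy': 237.9502485052218, 'k1': -0.03998692697921334, 'cam_to_world': array([[ 9.79872354e-01, -1.91342005e-01, -5.69070025e-02,
         4.81711084e+02],
       [ 1.99624399e-01,  9.39952211e-01,  2.76839196e-01,
         5.50536443e+01],
       [ 5.18896013e-04, -2.82627101e-01,  9.59229718e-01,
         2.71571713e+02],
       [ 0.00000000e+00,  0.00000000e+00,  0.00000000e+00,
         1.00000000e+00]])} [494.63825533 -15.21203024 130.11696012] 3.275 [-0.00415245  0.10094703  0.38611978] -0.03181090600546348
[  73.46582702  -27.74155982 -237.11770686] 423.1882315866733 278.16582941007545
[ 119.39976142  -50.54542289 -253.24400523] 478.75435537037845 306.55751515363147
```

View pics/w1.png

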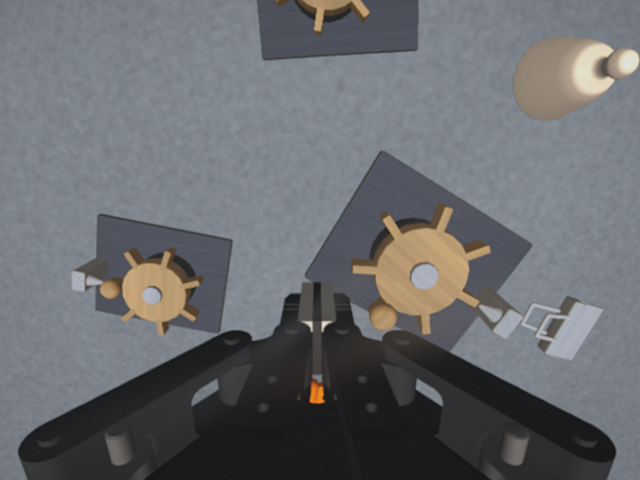

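The cap is at (424,276) against a predicted (423,278), so the axle estimate is good to about 1 mm. The fingertips at about (318,300) seem to be narrow pads in front of wider backs, so I'll enlarge them to judge the thickness.

```bash
python3 - <<'E'
from h import *
im=cv2.imread("pics/w1.png")[270:390,240:400]; im=cv2.resize(im,None,fx=5,fy=5,interpolation=2)
im=np.clip(im.astype(float)*1.5,0,255).astype(np.uint8)
p=bot.camera_params("wrist"); T=np.array(p["cam_to_world"]); f=240/np.tan(np.radians(p["fovy"]/2))
tp=np.array(bot.current_tcp_pos()); Rm=R.from_quat(bot.current_eef_rot()).as_matrix()
for dx in(-11,11):
  for dy in (-14.5,0,14.5):
    c=T[:3,:3].T@(tp+Rm@[dx,dy,0]-T[:3,3]); s=np.array([c[0]/-c[2],c[1]/c[2]]); s=s*(1+p["k1"]*(s@s))*f+[p["cx"],p["cy"]]
    cv2.circle(im,tuple(int(v) for v in (s-[240,270])*5),5,(0,0,255),-1); print(dx,dy,s)
cv2.imwrite("pics/w1c.png",im)
E
```

```text
-11 -14.5 [282.40639575 322.22387728]
-11 0 [313.67218606 322.24548251]
-11 14.5 [344.94356594 322.21085681]
11 -14.5 [280.93035903 278.36680534]
11 0 [313.52762651 278.37207561]
11 14.5 [346.13122216 278.34819687]
```

View pics/w1c.png

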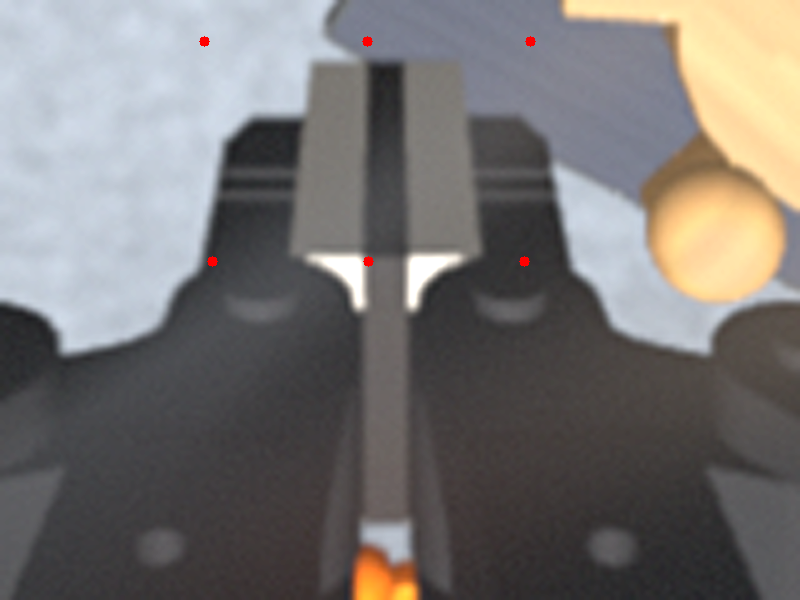

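The pads at the tip are about 13 mm thick and the backs about 29 mm, set back somewhat. I'll push along an arc around the axle with the finger's x tangential and centre radius 51 mm. That leaves at least 2.5 mm to the disc, and the pad still catches the teeth at about 45 mm.

```bash
cat >> h.py <<'E'
def pose(r,adeg,z):
    a=AZ+np.radians(adeg); m=np.array([np.cos(a),np.sin(a)]); y=-np.r_[m,0]; d=np.array([0,0,-1.])
    return [*(C+r*m),z], R.from_matrix(np.stack([np.cross(y,d),y,d],1)).as_quat()
def click(r=51,z=33,a1=222,lim=6):
    bot.move_to(*pose(85,180,80)); bot.move_l(*pose(85,180,z),max_speed=80)
    f0=np.array(bot.current_ft_force())
    if bot.move_l(*pose(r,180,z),max_speed=60,stop_force=lim): print("hit going in",bot.current_tcp_pos())
    for a in range(186,a1+1,6):
        hit=bot.move_l(*pose(r,a,z),max_speed=40,stop_force=lim)
        print(a,hit,np.round(np.array(bot.current_ft_force())-f0,1))
        if hit: break
    bot.move_l(*pose(85,a,z),max_speed=80); bot.move_l(*pose(85,a,110),max_speed=120); bot.sleep(.4)
E
python3 - <<'E'
from h import *
click()
bot.move_to(*pose(85,190,130))
cv2.imwrite("pics/w2.png",bot.grab_frame("wrist")); cv2.imwrite("pics/t2.png",bot.grab_frame("top")); print(bot.current_t())
E
```

```text
186 False [-0.7 -0.5 -1.7]
192 False [-1.5 -0.5 -2. ]
198 False [-1.6  0.8 -1.3]
204 False [-0.8  1.2  0. ]
210 False [-0.4  0.1 -1.6]
216 False [-1.2 -0.2 -0.3]
222 False [-1.2 -0.7  0.4]
9.85
```

View pics/w2.png

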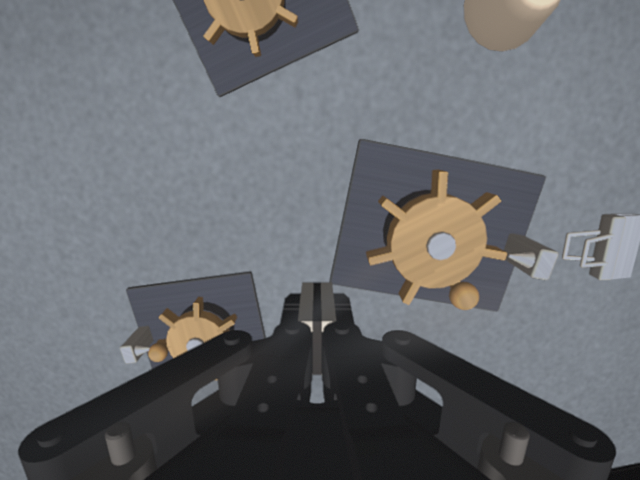

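That was exactly one click. The ball is at (465,296), one tooth clockwise of the pointer at (512,258), and the cap is at (442,246). I'll check that the stand hasn't moved, then do the second click.

```bash
python3 - <<'E'
from h import *
c=at_z(bot.camera_params("wrist"),(442,246),52); print(c)
assert np.linalg.norm(c[:2]-C)<4
click()
bot.move_to(*pose(85,190,130)); bot.sleep(.3)
cv2.imwrite("pics/w3.png",bot.grab_frame("wrist")); print(bot.current_t())
E
```

```text
[573.50315626 -20.68817423  52.        ]
186 False [-0.9 -0.2 -0.6]
192 False [-0.3  0.6 -1.2]
198 False [-0.4  0.2 -1.4]
204 False [ 0.2  0.4 -1.2]
210 False [ 0.5  0.4 -0.9]
216 False [-0.6 -0.5 -1.3]
222 False [-0.2 -0.  -1.4]
16.4
```

View pics/w3.png

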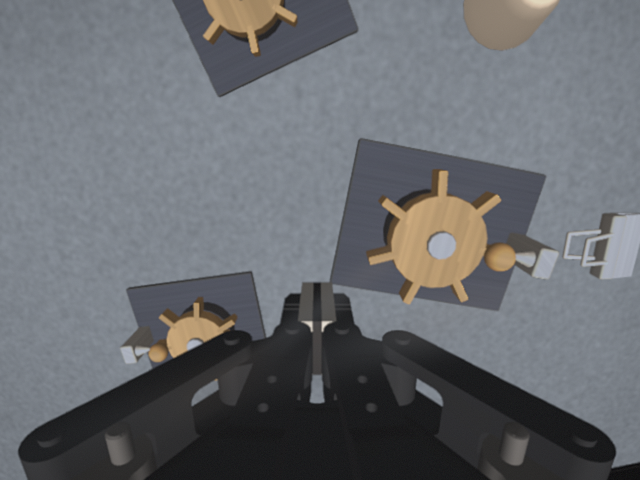

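The ball, at (500,257), now points straight at the cone. The stand hasn't moved and the fingers are clear of everything, so I'll hand in.

```bash
python3 -c "
from rig import bot
print(bot.finish_job())"
```

```text
the job is handed in; nothing more can be done
None
```

I clicked the day wheel forward two clicks; in the last picture the ball tooth points straight at the steel pointer, the stand has not moved and the arm is clear. The job is handed in, but no verdict came back.

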